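# Clamp the decanter in the bottle vise with its folding crank

## Robot

A 6-joint arm with a two-finger parallel gripper is mounted at the origin on a cart in front of the work surface, level with it; the furniture and walls round the work are solid. World frame = base frame: x ahead of the robot, y to its left, z up, the work surface at z = 0. Lengths are in m, angles in rad, forces in N, time in s.
With the tool pointing down it reaches from about 0.375 to 0.9 m from the base axis. Payload 3.1 kg.
Tool frame: the origin (TCP) lies on the centre line of the jaws, within the pads' length; the fingertips stand robot.tip_reach ahead of it and the grasp point (between the pads) lies 8 mm behind it (robot.tip_reach is the distance from the TCP to the fingertips, in m); z points along the fingers, y is the line along which they close (so a half turn about z gives the same grasp; the last joint's range is limited). The gripper opens to 87 mm and grips with 3 to 60 N. Pads are 19 mm wide; open, the fingers measure 117 mm over their backs; the gripper's body (75 mm by 190 mm) begins 51 mm behind the grasp point.
Start: joints at [0.974, 0.527, 1.433, -0, 1.181, -0.178], TCP at [0.254, 0.571, 0.234] pointing down, gripper open.
Joint ranges: [-3.08, 3.08], [-0.75, 2.2], [0.22, 2.44], [-1.43, 4.57], [0, 2.65], [-2.85, 2.85]. Speed limits (rad/s): [2.79, 2.79, 3.14, 3.14, 3.14, 3.14].

## Interface

Orientations are given as a unit quaternion [x, y, z, w].
In Python, from rig import robot gives the robot as it stands.
- The arm moves only by the tool jog_arm, never from a script. Its argument "motion" is one flat list of numbers, 7 for each row, row after row: the shift along the tool's x, y, z scaled (see below), then the turn, a rotation vector about the tool's x, y, z scaled (see below), then the gripper's target within -1 to 1 (shut at 1, half-way at 0, fully open at -1). In form: [x, y, z, rx, ry, rz, hand, x, y, z, rx, ry, rz, hand, ...]. A call has 1 to 12 rows; each row shifts and turns the commanded pose from where the row before left it, along the tool's axes as they then stand; what a row does not reach is not made up. The controller multiplies each number of a shift by 4 cm and each number of a turn by 4 degrees. A row lasts 1/8 s, in which the tool goes at most 62.5 mm and 10.7 degrees, less where a joint would pass 70% of its speed; a pose out of reach is approached as far as the arm can. A call with a number of a shift or a turn outside -1 to 1 is refused whole. A call with a gripper value outside its range is refused whole. The fingers move at their own pace and stop on an object; "grip_force" is the grip in N (left out, the last holds). Time passes only in rows, so rows that do not move let the fingers close. It gives the time, the measured TCP pose, the force, the opening and the grip force at its end, in the units of the state.
- robot.get_obs(): the state, without advancing time (a new reading comes with each control period).
- robot.camera(name): name is "scene" or "top"; returns the picture (384x512x3 uint8, blue, green, red); there is no depth.
- robot.calibration(name): a dict with "fx", "fy", "cx", "cy" (pixels), "dist_coeffs" ([k1, k2, p1, p2, k3] as OpenCV has them; the pictures are not rectified), "R" (3x3) and "t" (3): a world point X has camera coordinates R X + t. Camera axes: x right, y down, z forward; pixel columns grow to the right and rows downward; lengths in m; the calibration is good to about 2 mm. A picture is of the moment at which its call begins. calibration takes no time and is no camera call.
- robot.hand_in(): hands the job in; it is judged then, once.
The state is a dict: "time": time; "q": joint angles; "joint_velocities": joint speeds; "joint_torque": joint torques, N m; "position": TCP position; "tool_rot": TCP orientation; "ft_force": force on the tool from outside, world axes, zero at the start; "moment": the same for the moment, N m; "grip_width": finger opening in m; "grip_force": force on a finger pad.
Only numpy, scipy, OpenCV 4.12 (cv2) and the standard library are available. Lean on these libraries where they do the work, as an engineer would, in place of code of your own. Each camera call takes 0.05 s, during which the arm holds its last target. There are 200 camera calls.

## Task

The decanter stands loose between the jaws of the bottle vise and must be held fast so that its stuck stopper can be drawn later. Swing the folded crank handle fully upright before turning the crank, then turn the crank clockwise by that handle until both jaws grip the decanter snugly but gently: it is glass, so stop as soon as you feel the jaws firm up. Leave the handle standing and let go; do not touch the decanter or the jaws with the robot, and leave the things around it where they are.

Things in the scene. Friction and masses are not known exactly. Their poses are not given: they have to be found in the camera images.
- crank_axis (a point): point on the fixed upright axis of the crank, at the height of the handle's hinge (101 mm over the worktop). Its frame is that of the vise: x and y level, the jaws close along its -y. The vise is a steel bed plate 110 x 325 x 8 mm bolted to the worktop, with an aluminium gear head (74 x 94 mm, top 75 mm over the worktop) centred under the crank.
- handle_hinge (a point): hinge of the folding handle at the outer end of the crank arm, 60 mm out from crank_axis and 101 mm over the worktop. The flat arm below it is 13 mm wide, its top 91 mm over the worktop. It moves with the crank.
- handle_end (a point): middle of the free end of the black handle, 72 mm from handle_hinge. Around the handle's steel pin a smooth round sleeve 18 mm thick runs from 12 to 72 mm from the hinge and spins freely about the pin, so that a hand holding it need not turn with the crank. Folded, the handle lies along the top of the crank arm, from the hinge inward across the axis.
- handle (a joint): fold angle of the handle, rad: 0 lying folded on the arm (it starts between 0 and 0.2), 1.57 standing upright against its stop. It swings in the upright plane through arm and axis, its free end going up and outward. The hinge is stiff enough (0.05 N m) to stay where left, but a sideways pull inward folds it again.
- crank (a joint): turn of the crank, rad, growing clockwise from above, which closes the jaws (about 20 mm a rad). Starts at 0 to 0.5; needs 1.4 to 3.2 more. Its even drag, 0.3 N m (about 5 N at the handle), holds it where left. Pushing the decanter along to the stop jaw adds 1 to 3 N at the handle; once both jaws bear, about 1 N more for each 3 N of squeeze, tight within 0.1 rad.
- jaw: moving jaw, 64 mm wide, 66 mm high, on two rams out of the gear head; origin at the lower middle of its rubber face, which looks along the vise's -y. The rubber gives about 1 mm for 15 N.
- stop_jaw: fixed steel jaw block of the same size, bolted somewhere along the bed, with a rubber pad on a setting screw that stands 2 to 18 mm in front of this origin, differently each time (it stays where set). Origin at the lower middle, on the side towards the moving jaw, 4 mm in front of the block; the pad looks along the vise's +y.
- decanter: loose square glass decanter with a glass stopper, about 64 x 64 mm, 154 mm high, standing on the bed between the jaws, not yet touching either or just so; origin at the middle of its underside, z up.
- tumbler: loose glass tumbler, 77 mm across, 89 mm high, standing near the vise: leave it. Origin at the middle of its underside.
- jigger: loose copper double jigger, 46 mm across, 84 mm high, standing near the vise: leave it. Origin at the middle of its underside.
- mug: loose striped mug, 96 mm high, standing near the vise: leave it. Origin at the middle of its underside.
- bar_corkscrew: loose folded corkscrew with a brown handle, 114 mm long, lying near the vise: leave it. Origin at the middle of its underside.
Things that resemble listed ones, but are neither listed nor needed, are in the scene too. Leave any yellow look-alike of the decanter alone.

How it is judged:
On the way, in this order (a step that is already met when the one before it is completed fails the run):
1. the handle stands upright while the crank is still where it was (value of joint handle above 1.2 rad and distance of handle_hinge from where it was at the start of the episode below 0.02 m), for 0.1 s.
2. the crank has been turned until both jaws press on the decanter (contact force between each of jaw, stop_jaw and decanter above 5 N), for 0.2 s.
At the end, for the whole second after the job is handed in: The decanter stands upright (within 0.08 rad) and still on the vise bed, each jaw pressing on it with more than 5 N; the handle is left standing (fold angle over 1.2 rad) (all of step 2 and angle between decanter's own z axis and vertical below 0.08 rad and value of joint handle above 1.2 rad and linear speed of decanter below 0.01 m/s); the robot touches nothing.
It fails at once if the decanter squeezed with more than 40 N (contact force between any of jaw, stop_jaw and decanter above 40 N).
It fails at once if the crank turned (hinge moved over 25 mm) while the handle is less than 1.0 rad up (value of joint handle below 1 rad and distance of handle_hinge from where it was at the start of the episode above 0.025 m).
It fails at once if the robot presses on the decanter or a jaw (over 2 N) (contact force between any of the arm, the fingers and decanter above 2 N or contact force between any of the arm, the fingers and jaw above 2 N or contact force between any of the arm, the fingers and stop_jaw above 2 N).
It fails at once if a bystander moved by more than 20 mm (distance of any of tumbler, jigger, mug, bar_corkscrew from where it was at the start of the episode above 0.02 m).
It also fails if it takes over 67 s, if anything falls off the work surface, if the arm or the gripper's body presses on something with over 40 N, if the wrist force passes 120 N, or if a joint passes its speed limit or range.

## Working session

There is one attempt and no reset: what is moved stays moved. The work goes in short steps, Python scripts to look and compute and a tool call to move; the robot and the scene stay as the last step left them, time stands still between calls to the robot, and variables do not carry over. Pictures are saved under pics/ and viewed, at most 10 in all, crops included, and the job is handed in when it is done.

Besides the shell and the picture viewer there is one more tool, called after "Emit:" by a JSON object that holds its "api" and its "payload", one argument or row to a line. jog_arm: Moves the arm, as the interface text tells. Shifts and turns lie within -1 to 1; 1 stands for 4 cm of shift or 4 degrees of turn. Its arguments: {"type":"object","properties":{"motion":{"type":"array","items":{"type":"number"}},"grip_force":{"type":"number"}},"required":["motion"]}

```bash
mkdir -p pics; ls
python3 - <<'E'
from rig import robot
import cv2
for n in("scene","top"):
    cv2.imwrite(f"pics/{n}0.png",cv2.resize(robot.camera(n),(800,600)))
    c=robot.calibration(n);print(n,c)
print(robot.tip_reach,robot.get_obs())
E
```

```text
pics
scene {'fx': 368.2926394013407, 'fy': 368.2926394013407, 'cx': 249.9809055059979, 'cy': 193.41725545939542, 'dist_coeffs': array([-0.05835681,  0.        ,  0.        ,  0.        ,  0.        ]), 'R': array([[ 0.51909041, -0.85466245,  0.00986128],
       [-0.35342146, -0.2251315 , -0.90796976],
       [ 0.77822774,  0.46783321, -0.41891965]]), 't': array([-0.25309553,  0.24064536,  1.16514417])}
top {'fx': 493.7665630649739, 'fy': 493.7665630649739, 'cx': 257.8659084688721, 'cy': 183.73837562710276, 'dist_coeffs': array([0.04293033, 0.        , 0.        , 0.        , 0.        ]), 'R': array([[ 0.26261575, -0.96489954, -0.00135719],
       [-0.89232753, -0.24232824, -0.38082621],
       [ 0.36713015,  0.10122202, -0.92464564]]), 't': array([-0.15846816,  0.45404439,  1.60961893])}
0.011 {'time': 0.1, 'q': array([ 9.73471129e-01,  5.28369696e-01,  1.43375878e+00, -5.86103169e-05,
        1.18140661e+00, -1.78497775e-01]), 'joint_velocities': array([ 6.55405907e-05, -2.89631785e-03, -4.07931882e-03,  2.03919417e-04,
       -2.76961114e-04,  7.51480623e-04]), 'joint_torque': array([-4.50325033e-04, -4.40985954e+01, -1.77149373e+01,  6.34721154e-02,
        5.34417224e-02, -3.08273445e-05]), 'position': array([0.25380489, 0.57045179, 0.23267652]), 'tool_rot': array([ 2.07875450e-01,  9.78154821e-01, -9.09308680e-04, -3.42281976e-04]), 'ft_force': array([ 0.17668241, -0.1356264 , -0.31701064]), 'moment': array([-0.05224877, -0.00123946, -0.0528109 ]), 'grip_force': 0.0, 'grip_width': 0.08749994436296876}
```

View pics/scene0.png

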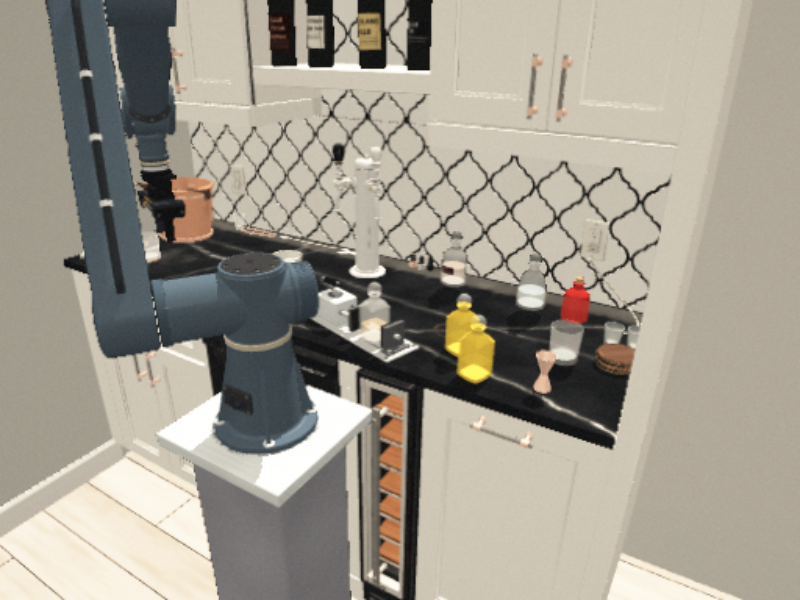

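View pics/top0.png

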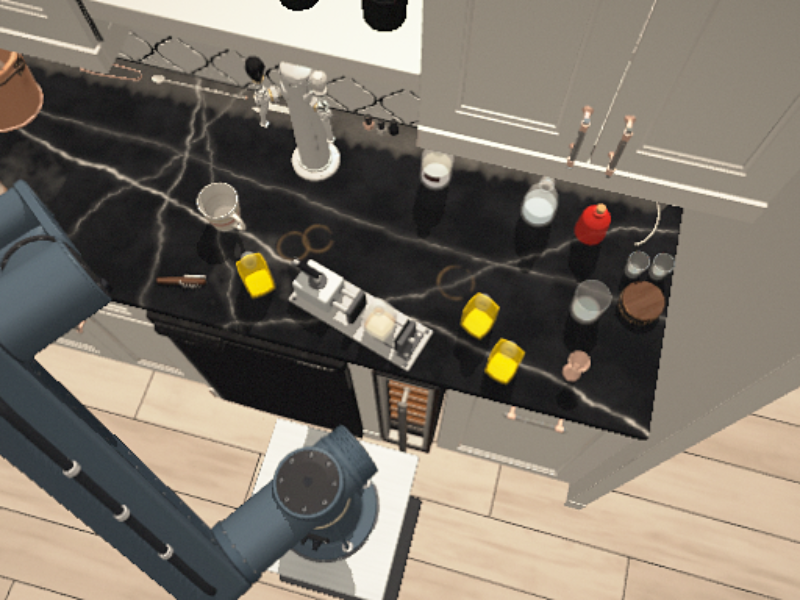

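The vise runs from about (300,285) to (420,350) in the top view, with the gear head and folded black handle at about (315,275). The decanter is at (380,320), the mug at (220,205) and a yellow look-alike at (255,275). Next I'll enlarge the vise.

Run:
```python
from rig import robot
import cv2
a=robot.camera("top")[155:245,175:295]
cv2.imwrite("pics/t1.png",cv2.resize(a,(800,600),interpolation=cv2.INTER_CUBIC))
```

```text
(no output)
```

View pics/t1.png

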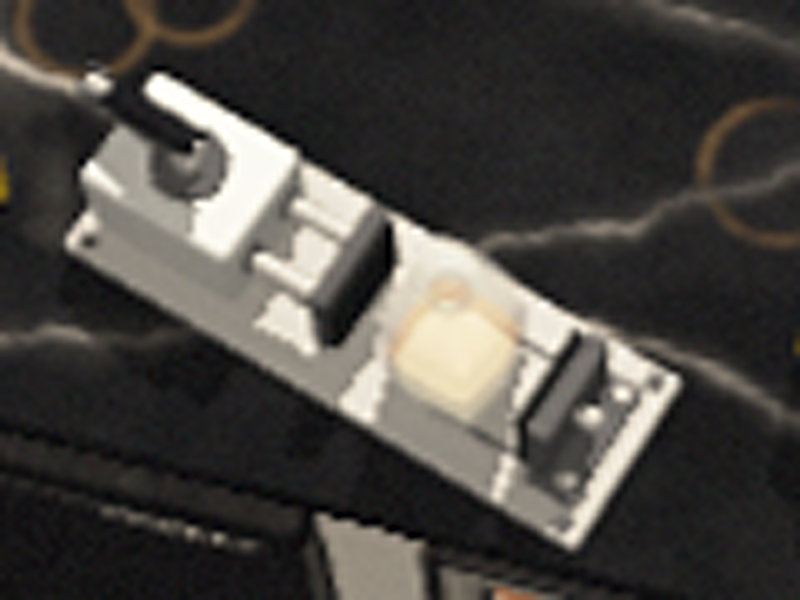

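The crop shows the hinge (steel) at about (97,82), the handle's free end at about (200,145), and the hub at about (188,168). The bed corners are at (68,242), (575,548) and (682,378).

```bash
cat > h.py <<'E'
import numpy as np,cv2
from rig import robot
def ray(n,uv,z):
    c=robot.calibration(n);K=np.array([[c['fx'],0,c['cx']],[0,c['fy'],c['cy']],[0,0,1]])
    p=cv2.undistortPoints(np.array([[uv]],float),K,c['dist_coeffs'])[0,0]
    d=c['R'].T@[p[0],p[1],1];o=-c['R'].T@c['t'];return o+d*(z-o[2])/d[2]
def proj(n,X):
    c=robot.calibration(n);K=np.array([[c['fx'],0,c['cx']],[0,c['fy'],c['cy']],[0,0,1]])
    return cv2.projectPoints(np.array(X,float).reshape(-1,3),cv2.Rodrigues(c['R'])[0],c['t'],K,c['dist_coeffs'])[0][:,0]
E
python3 - <<'E'
from h import *
np.set_printoptions(precision=3,suppress=True)
f=lambda u,v,z:ray("top",(175+(u+.5)/6.667-.5,155+(v+.5)/6.667-.5),z)
a,b,c=f(68,242,.008),f(575,548,.008),f(682,378,.008)
print(a,b,c,np.linalg.norm(b-a),np.linalg.norm(c-b))
print('gear top corners',f(298,155,.075),f(230,258,.075),f(85,178,.075),f(155,75,.075))
ym=(a-b)/np.linalg.norm(a-b);print('vise +y',ym)
print('hinge',f(97,82,.101),'end',f(200,145,.108),f(200,145,.101),'hub',f(188,168,.085))
print('decanter base',f(455,390,.01), 'jaw',f(360,275,.074))
for n,u,v,z in(('mug',220,205,.09),('yel',255,275,.06),('tap',316,165,0)):print(n,ray("top",(u*.64,v*.64),z))
E
```

```text
[0.416 0.222 0.008] [ 0.323 -0.087  0.008] [ 0.428 -0.117  0.008] 0.3223226957200893 0.10939309736847552
gear top corners [0.472 0.104 0.075] [0.407 0.121 0.075] [0.43  0.207 0.075] [0.496 0.19  0.075]
vise +y [0.29  0.957 0.   ]
hinge [0.474 0.211 0.101] end [0.451 0.147 0.108] [0.454 0.149 0.101] hub [0.446 0.155 0.085]
decanter base [ 0.389 -0.003  0.01 ] jaw [0.416 0.053 0.074]
mug [0.566 0.425 0.09 ]
yel [0.433 0.299 0.06 ]
tap [0.776 0.271 0.   ]
```

Emit:
{"api": "jog_arm", "payload": {
  "motion": [0,0,0,0,0,1,-1,0,0,0,0,0,1,-1,0,0,0,0,0,1,-1,0,0,0,0,0,1,-1,0,0,0,0,0,1,-1,0,0,0,0,0,1,-1,0,0,0,0,0,1,-1,0,0,0,0,0,1,-1,0,0,0,0,0,1,-1,0,0,0,0,0,1,-1,0,0,0,0,0,1,-1,0,0,0,0,0,1,-1],
  "grip_force": 10
}}

```text
time: 1.65
position: [0.2539, 0.5707, 0.2331]
tool_rot: [0.589, 0.808, -0.0, 0.0]
ft_force: [-0.2, 0.1, -0.3]
grip_width: 0.0874
grip_force: 0.0
```

Emit:
{"api": "jog_arm", "payload": {
  "motion": [0,0,0,0,0,1,-1,0,0,0,0,0,1,-1,0,0,0,0,0,1,-1,0,0,0,0,0,1,-1,0,0,0,0,0,1,-1,0,0,0,0,0,1,-1,0,0,0,0,0,1,-1,0,0,0,0,0,1,-1,0,0,0,0,0,1,-1,0,0,0,0,0,1,-1,0,0,0,0,0,0.2,-1,0,0,0,0,0,0,-1]
}}

```text
time: 3.15
position: [0.254, 0.5709, 0.2334]
tool_rot: [0.833, 0.554, -0.0, 0.0]
ft_force: [0.1, 0.1, -0.0]
grip_width: 0.0867
grip_force: 0.0
```

```bash
cat >> h.py <<'E'
from scipy.spatial.transform import Rotation as Ro
def to(X):
    "steps (in units of 4 cm, tool axes) from measured TCP to X"
    o=robot.get_obs();R=Ro.from_quat(o['tool_rot']);y=R.as_matrix()
    print('t',round(o['time'],2),'pos',o['position'].round(4),'yaw_x',np.degrees(np.arctan2(y[1,0],y[0,0])).round(1),'tilt',y[:,2].round(3),'F',o['ft_force'].round(1),'w',round(o['grip_width'],4),'q',o['q'].round(2))
    print('total units',(R.inv().apply(np.array(X)-o['position'])/.04).round(3))
E
python3 -c "
from h import *
to([.458,.174,.2])"
```

```text
t 3.15 pos [0.254  0.5709 0.2334] yaw_x 67.2 tilt [-0. -0. -1.] F [ 0.1  0.1 -0. ] w 0.0867 q [0.97 0.53 1.43 0.   1.18 1.37]
total units [-7.178  8.54   0.836]
```

Emit:
{"api": "jog_arm", "payload": {
  "motion": [-0.6,0.7,0,0,0,0,-1,-0.6,0.7,0,0,0,0,-1,-0.6,0.7,0,0,0,0,-1,-0.6,0.7,0,0,0,0,-1,-0.6,0.7,0,0,0,0,-1,-0.6,0.7,0,0,0,0,-1,-0.6,0.7,0,0,0,0,-1,-0.6,0.7,0,0,0,0,-1,-0.6,0.7,0,0,0,0,-1,-0.6,0.7,0,0,0,0,-1,-0.6,0.7,0,0,0,0,-1,-0.58,0.84,0,0,0,0,-1]
}}

```text
time: 4.65
position: [0.458, 0.1728, 0.2337]
tool_rot: [0.833, 0.554, 0.0, -0.0]
ft_force: [-0.7, -0.5, -0.0]
grip_width: 0.0871
grip_force: 0.0
```

Emit:
{"api": "jog_arm", "payload": {
  "motion": [0,0,0.6,0,0,0,-1,0,0,0,0,0,0,-1]
}}

```text
time: 4.9
position: [0.4567, 0.1732, 0.2084]
tool_rot: [0.833, 0.553, -0.002, -0.001]
ft_force: [0.2, 0.2, 0.0]
grip_width: 0.0871
grip_force: 0.0
```

Run:
```python
from h import *
to([.457,.171,.101])
a=robot.camera("scene")[150:240,180:300]
b=robot.camera("top")[140:230,155:275]
r=lambda x:cv2.resize(x,(533,400),interpolation=cv2.INTER_CUBIC)
cv2.imwrite("pics/s2.png",cv2.resize(np.hstack([r(a),r(b)]),(800,300)))
print(proj("scene",[[.474,.211,.101],[.446,.145,.108],[.451,.156,.101]]))
```

```text
t 4.9 pos [0.4567 0.1732 0.2084] yaw_x 67.2 tilt [-0.004 -0.    -1.   ] F [0.2 0.2 0. ] w 0.0871 q [0.13 0.38 1.79 0.   0.97 0.53]
total units [-0.042  0.039  2.685]
[[206.8590693  178.12806238]
 [215.34081395 181.98135475]
 [213.97419938 182.57287605]]
```

View pics/s2.png

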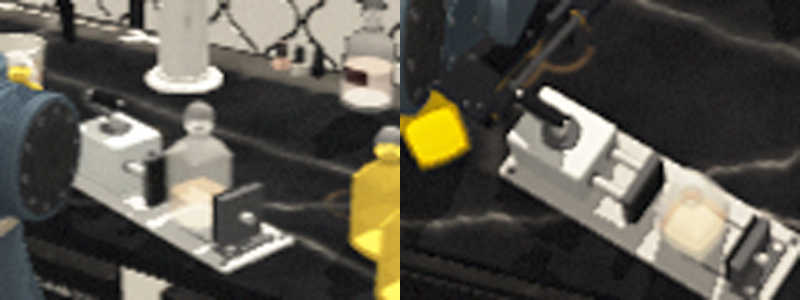

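The scene view puts the handle at about (207,178) to (218,182) px, which matches my estimate. The gripper isn't where I'd expect in that crop, though, so I'll check the full picture against the projected TCP.

Run:
```python
from h import *
p=robot.get_obs()['position'];R=Ro.from_quat(robot.get_obs()['tool_rot']).as_matrix()
P=[p+R@[0,s*.05,.011] for s in(-1,1)]+[p+R@[0,s*.05,-.05] for s in(-1,1)]
ims=[]
for n in("scene","top"):
    a=robot.camera(n)
    for u in proj(n,P): cv2.circle(a,tuple(int(v) for v in u),2,(0,0,255),-1)
    c=(100,100) if n=="scene" else (90,130)
    ims.append(cv2.resize(a[c[0]:c[0]+150,c[1]:c[1]+150],(400,400),interpolation=cv2.INTER_CUBIC))
cv2.imwrite("pics/s3.png",np.hstack(ims))
```

```text
(no output)
```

View pics/s3.png

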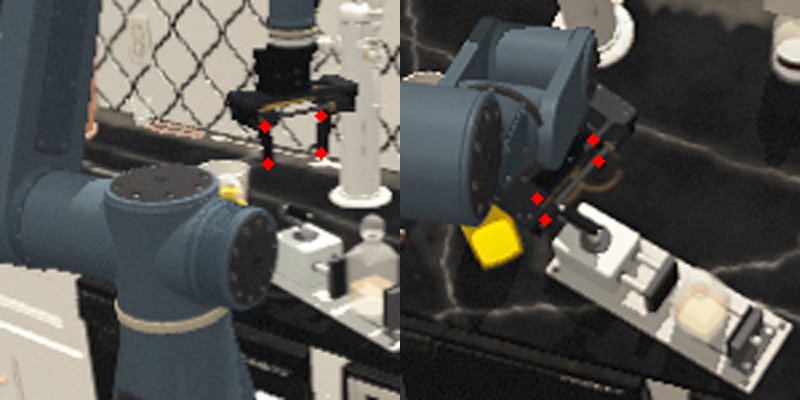

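The red projections land on the fingertips in both views, so the calibration agrees. I'll descend over the handle.

Emit:
{"api": "jog_arm", "payload": {
  "motion": [-0.04,0.04,0.6,0,0,0,-1,0,0,0.6,0,0,0,-1,0,0,0.6,0,0,0,-1,0,0,0.5,0,0,0,-1,0,0,0.3,0,0,0,-1,0,0,0,0,0,0,-1]
}}

```text
time: 5.85
position: [0.4585, 0.172, 0.1054]
tool_rot: [0.833, 0.554, -0.0, -0.0]
ft_force: [0.4, -0.1, 0.4]
grip_width: 0.087
grip_force: 0.0
```

```bash
python3 -c "
from h import *
to([.457,.171,.1])"
```

```text
t 5.85 pos [0.4585 0.172  0.1054] yaw_x 67.2 tilt [-0.001 -0.    -1.   ] F [ 0.4 -0.1  0.4] w 0.087 q [ 0.13  0.56  1.88 -0.    0.7   0.53]
total units [-0.038 -0.024  0.134]
```

Emit:
{"api": "jog_arm", "payload": {
  "motion": [-0.02,-0.03,0.13,0,0,0,-0.2,0,0,0,0,0,0,0.2,0,0,0,0,0,0,0.4,0,0,0,0,0,0,0.5,0,0,0,0,0,0,1,0,0,0,0,0,0,1,0,0,0,0,0,0,1,0,0,0,0,0,0,1],
  "grip_force": 12
}}

```text
time: 6.85
position: [0.4583, 0.1711, 0.1005]
tool_rot: [0.833, 0.554, 0.001, 0.001]
ft_force: [0.5, -2.2, -1.4]
grip_width: 0.0175
grip_force: 11.9
```

Run:
```python
from h import *
to([.457,.171,.1])
h=np.array([.474,.211]);
o=robot.get_obs()['position'];u=np.array([.391,.921])
print('lateral offset of hinge',(h-o[:2])@[.921,-.391],'radial',(h-o[:2])@u)
```

```text
t 6.85 pos [0.4583 0.1711 0.1005] yaw_x 67.3 tilt [ 0.002 -0.001 -1.   ] F [ 0.5 -2.2 -1.4] w 0.0175 q [ 0.13  0.57  1.89 -0.    0.68  0.53]
total units [-0.014 -0.028  0.012]
lateral offset of hinge -0.0011126065792793922 radial 0.0429166177803232
```

Emit:
{"api": "jog_arm", "payload": {
  "motion": [0.03,0,-0.16,0,0,0,1,0.05,0,-0.15,0,0,0,1,0.07,0,-0.145,0,0,0,1,0.095,0,-0.13,0,0,0,1,0.115,0,-0.115,0,0,0,1,0.13,0,-0.095,0,0,0,1]
}}

```text
time: 7.6
position: [0.4647, 0.1892, 0.1324]
tool_rot: [0.833, 0.554, -0.001, 0.0]
ft_force: [4.0, -3.3, -5.7]
grip_width: 0.0175
grip_force: 12.1
```

```bash
python3 -c "
from h import *
to([.474,.211,.1395])"
```

```text
t 7.6 pos [0.4647 0.1892 0.1324] yaw_x 67.2 tilt [-0.001 -0.001 -1.   ] F [ 4.  -3.3 -5.7] w 0.0175 q [ 0.16  0.52  1.83 -0.    0.79  0.56]
total units [ 0.592  0.004 -0.179]
```

Emit:
{"api": "jog_arm", "payload": {
  "motion": [0.14,0,-0.075,0,0,0,1,0.15,0,-0.055,0,0,0,1,0.155,0,-0.03,0,0,0,1,0.13,0,-0.01,0,0,0,1,0,0,0,0,0,0,1]
}}

```text
time: 8.22
position: [0.4729, 0.2099, 0.1394]
tool_rot: [0.833, 0.554, -0.001, 0.0]
ft_force: [1.8, -4.7, 1.2]
grip_width: 0.0176
grip_force: 12.0
```

Run:
```python
from h import *
to([.474,.211,.1395])
ims=[]
for n,c in(("scene",(120,170)),("top",(130,160))):
    a=robot.camera(n)
    ims.append(cv2.resize(a[c[0]:c[0]+90,c[1]:c[1]+90],(400,400),interpolation=cv2.INTER_CUBIC))
cv2.imwrite("pics/s4.png",np.hstack(ims))
```

```text
t 8.22 pos [0.4729 0.2099 0.1394] yaw_x 67.3 tilt [-0.002 -0.002 -1.   ] F [ 1.8 -4.7  1.2] w 0.0176 q [ 0.2   0.53  1.79 -0.    0.83  0.6 ]
total units [ 0.035  0.015 -0.002]
```

View pics/s4.png

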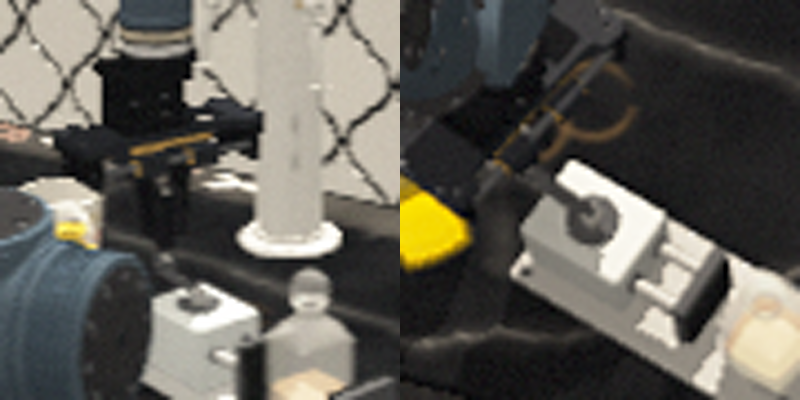

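The handle stands upright in the fingers and the arm and hub are uncovered. I'll nudge outward to feel the stop.

Emit:
{"api": "jog_arm", "payload": {
  "motion": [0.05,0,0,0,0,0,1,0,0,0,0,0,0,1]
}}

```text
time: 8.57
position: [0.4736, 0.2116, 0.1394]
tool_rot: [0.833, 0.554, -0.001, 0.0]
ft_force: [1.7, -5.5, 2.2]
grip_width: 0.0173
grip_force: 12.0
```

Emit:
{"api": "jog_arm", "payload": {
  "motion": [0.05,0,0,0,0,0,1,0,0,0,0,0,0,1]
}}

```text
time: 8.82
position: [0.4743, 0.2135, 0.1394]
tool_rot: [0.833, 0.554, -0.001, 0.0]
ft_force: [0.3, -5.5, 0.9]
grip_width: 0.0178
grip_force: 12.0
```

Emit:
{"api": "jog_arm", "payload": {
  "motion": [0.05,0,0,0,0,0,1,0,0,0,0,0,0,1]
}}

```text
time: 9.07
position: [0.4749, 0.215, 0.1394]
tool_rot: [0.833, 0.554, -0.002, 0.001]
ft_force: [1.5, -6.4, 2.4]
grip_width: 0.0173
grip_force: 12.0
```

Emit:
{"api": "jog_arm", "payload": {
  "motion": [0.05,0,0,0,0,0,1,0,0,0,0,0,0,1]
}}

```text
time: 9.32
position: [0.475, 0.2155, 0.1392]
tool_rot: [0.832, 0.554, -0.003, 0.001]
ft_force: [-0.2, -11.9, 4.4]
grip_width: 0.0174
grip_force: 12.0
```

The stop is felt at (.475,.2155). I'll start cranking on the 60 mm circle, with a slight outward bias.

Emit:
{"api": "jog_arm", "payload": {
  "motion": [-0.04,0.15,0,0,0,0,1,-0.022,0.148,0,0,0,0,1,-0.037,0.145,0,0,0,0,1,-0.051,0.141,0,0,0,0,1,-0.065,0.135,0,0,0,0,1,-0.078,0.128,0,0,0,0,1]
}}

```text
time: 10.07
position: [0.5006, 0.1961, 0.1394]
tool_rot: [0.833, 0.553, -0.001, -0.003]
ft_force: [-1.9, 4.5, 3.8]
grip_width: 0.0177
grip_force: 12.0
```

```bash
cat >> h.py <<'E'
def st(C=(.4513,.1592)):
    o=robot.get_obs();p=o['position'][:2]-C;a=np.arctan2(p[1],p[0]);e=p/np.hypot(*p);t=np.array([e[1],-e[0]]);F=o['ft_force']
    print('t',round(o['time'],2),'turn',round(np.radians(67.2)-a,3),'r',round(np.hypot(*p)*1e3,1),'F out',round(F[:2]@e,1),'F tang(+resists: neg)',round(F[:2]@t,1),'Fz',round(F[2],1),'z',o['position'][2].round(4),'w',round(o['grip_width'],4))
E
python3 -c "
from h import *
st()"
```

```text
t 10.07 turn 0.53 r 61.6 F out 1.2 F tang(+resists: neg) -4.7 Fz 3.8 z 0.1394 w 0.0177
```

Emit:
{"api": "jog_arm", "payload": {
  "motion": [-0.07,0.135,0,0,0,0,1,-0.102,0.11,0,0,0,0,1,-0.113,0.1,0,0,0,0,1,-0.122,0.087,0,0,0,0,1,-0.13,0.075,0,0,0,0,1,-0.137,0.061,0,0,0,0,1]
}}

```text
time: 10.82
position: [0.5135, 0.1629, 0.1395]
tool_rot: [0.833, 0.553, 0.001, -0.002]
ft_force: [1.5, 5.0, 0.7]
grip_width: 0.0174
grip_force: 12.0
```

```bash
python3 -c "
from h import *
st()"
```

```text
t 10.82 turn 1.114 r 62.3 F out 1.8 F tang(+resists: neg) -4.9 Fz 0.7 z 0.1395 w 0.0174
```

Emit:
{"api": "jog_arm", "payload": {
  "motion": [0.02,0.045,0,0,0,0,1,0,0,0,0,0,0,1]
}}

```text
time: 11.08
position: [0.5139, 0.1621, 0.1393]
tool_rot: [0.833, 0.553, -0.001, -0.002]
ft_force: [-2.6, 3.8, 3.5]
grip_width: 0.0175
grip_force: 12.0
```

```bash
python3 -c "
from h import *
st()"
```

```text
t 11.07 turn 1.126 r 62.7 F out -2.4 F tang(+resists: neg) -3.9 Fz 3.5 z 0.1393 w 0.0175
```

Emit:
{"api": "jog_arm", "payload": {
  "motion": [0.02,0.045,0,0,0,0,1,0,0,0,0,0,0,1]
}}

```text
time: 11.32
position: [0.5141, 0.1622, 0.1392]
tool_rot: [0.833, 0.553, -0.003, -0.003]
ft_force: [-4.4, 4.3, 6.6]
grip_width: 0.0175
grip_force: 12.0
```

```bash
python3 -c "
from h import *
st()"
```

```text
t 11.32 turn 1.126 r 62.9 F out -4.2 F tang(+resists: neg) -4.5 Fz 6.6 z 0.1392 w 0.0175
```

Emit:
{"api": "jog_arm", "payload": {
  "motion": [-0.15,0.017,0,0,0,0,1,-0.146,0.033,0,0,0,0,1]
}}

```text
time: 11.58
position: [0.5135, 0.1511, 0.1394]
tool_rot: [0.833, 0.553, -0.0, -0.002]
ft_force: [-0.5, 7.1, 3.5]
grip_width: 0.0171
grip_force: 12.0
```

```bash
sed -i 's/C=(.4513,.1592)/C=(.4533,.1592)/' h.py; python3 -c "
from h import *
st()"
```

```text
t 11.57 turn 1.306 r 60.8 F out -1.4 F tang(+resists: neg) -7.0 Fz 3.5 z 0.1394 w 0.0171
```

Emit:
{"api": "jog_arm", "payload": {
  "motion": [-0.075,0.005,0,0,0,0,1,-0.075,0.004,0,0,0,0,1]
}}

```text
time: 11.82
position: [0.5125, 0.1454, 0.1394]
tool_rot: [0.833, 0.553, 0.001, -0.002]
ft_force: [0.4, 8.3, 0.6]
grip_width: 0.0176
grip_force: 12.0
```

```bash
python3 -c "
from h import *
st()"
```

```text
t 11.82 turn 1.401 r 60.8 F out -1.5 F tang(+resists: neg) -8.2 Fz 0.6 z 0.1394 w 0.0176
```

Emit:
{"api": "jog_arm", "payload": {
  "motion": [-0.075,0.002,0,0,0,0,1,0,0,0,0,0,0,1]
}}

```text
time: 12.08
position: [0.5117, 0.1424, 0.1394]
tool_rot: [0.833, 0.553, 0.001, -0.001]
ft_force: [0.2, 6.3, 1.3]
grip_width: 0.0173
grip_force: 12.0
```

```bash
python3 -c "
from h import *
st()"
```

```text
t 12.07 turn 1.453 r 60.8 F out -1.6 F tang(+resists: neg) -6.1 Fz 1.3 z 0.1394 w 0.0173
```

Emit:
{"api": "jog_arm", "payload": {
  "motion": [-0.075,0.0,0,0,0,0,1,0,0,0,0,0,0,1]
}}

```text
time: 12.32
position: [0.5108, 0.1396, 0.1394]
tool_rot: [0.833, 0.553, 0.001, -0.001]
ft_force: [0.7, 6.6, 2.5]
grip_width: 0.0178
grip_force: 12.0
```

```bash
python3 -c "
from h import *
st()"
```

```text
t 12.32 turn 1.5 r 60.8 F out -1.4 F tang(+resists: neg) -6.4 Fz 2.5 z 0.1394 w 0.0178
```

Emit:
{"api": "jog_arm", "payload": {
  "motion": [-0.075,-0.003,0,0,0,0,1,-0.075,-0.007,0,0,0,0,1,0,0,0,0,0,0,1]
}}

```text
time: 12.7
position: [0.5087, 0.1341, 0.1394]
tool_rot: [0.833, 0.553, 0.001, -0.001]
ft_force: [1.7, 6.0, 0.1]
grip_width: 0.0177
grip_force: 12.0
```

```bash
python3 -c "
from h import *
st()"
```

```text
t 12.7 turn 1.598 r 60.8 F out -0.9 F tang(+resists: neg) -6.1 Fz 0.1 z 0.1394 w 0.0177
```

Emit:
{"api": "jog_arm", "payload": {
  "motion": [-0.074,-0.011,0,0,0,0,1,-0.074,-0.014,0,0,0,0,1,0,0,0,0,0,0,1]
}}

```text
time: 13.08
position: [0.5059, 0.1289, 0.1394]
tool_rot: [0.833, 0.553, 0.002, -0.001]
ft_force: [2.5, 5.2, -0.9]
grip_width: 0.0175
grip_force: 12.0
```

```bash
python3 -c "
from h import *
st()"
```

```text
t 13.07 turn 1.696 r 60.8 F out -0.4 F tang(+resists: neg) -5.7 Fz -0.9 z 0.1394 w 0.0175
```

Emit:
{"api": "jog_arm", "payload": {
  "motion": [-0.074,-0.006,0,0,0,0,1,-0.073,-0.014,0,0,0,0,1,0,0,0,0,0,0,1]
}}

```text
time: 13.45
position: [0.5028, 0.1238, 0.1394]
tool_rot: [0.833, 0.553, 0.002, -0.001]
ft_force: [2.1, 4.9, -0.3]
grip_width: 0.0174
grip_force: 12.0
```

```bash
python3 -c "
from h import *
st()"
```

```text
t 13.45 turn 1.794 r 60.9 F out -1.2 F tang(+resists: neg) -5.2 Fz -0.3 z 0.1394 w 0.0174
```

Emit:
{"api": "jog_arm", "payload": {
  "motion": [-0.073,-0.02,0,0,0,0,1,-0.072,-0.025,0,0,0,0,1,0,0,0,0,0,0,1]
}}

```text
time: 13.82
position: [0.4991, 0.119, 0.1394]
tool_rot: [0.833, 0.553, 0.002, -0.0]
ft_force: [2.9, 5.2, -0.9]
grip_width: 0.0174
grip_force: 12.0
```

Run:
```python
from h import *
st()
cv2.imwrite("pics/t5.png",cv2.resize(robot.camera("top")[155:245,175:295],(800,600),interpolation=cv2.INTER_CUBIC))
```

```text
t 13.82 turn 1.893 r 60.9 F out -1.2 F tang(+resists: neg) -5.8 Fz -0.9 z 0.1394 w 0.0174
```

View pics/t5.png

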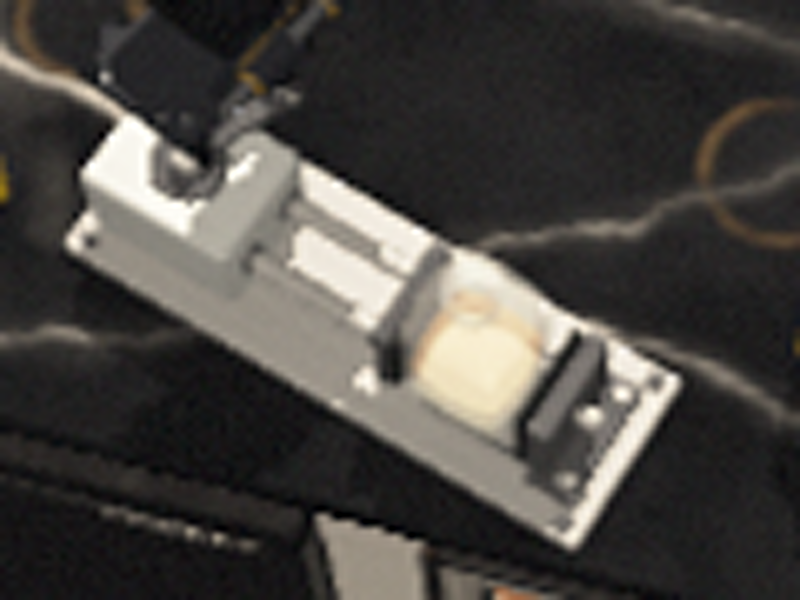

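The moving jaw at about (410,320) now bears on the decanter at about (480,360). The decanter is close to the stop pad at about (525,400), so I'll take smaller steps.

Emit:
{"api": "jog_arm", "payload": {
  "motion": [-0.07,-0.026,0,0,0,0,1,0,0,0,0,0,0,1]
}}

```text
time: 14.12
position: [0.4971, 0.1169, 0.1394]
tool_rot: [0.833, 0.553, 0.002, -0.0]
ft_force: [2.7, 4.6, -0.5]
grip_width: 0.0175
grip_force: 12.0
```

```bash
python3 -c "
from h import *
st()"
```

```text
t 14.12 turn 1.941 r 60.9 F out -1.3 F tang(+resists: neg) -5.2 Fz -0.5 z 0.1394 w 0.0175
```

Emit:
{"api": "jog_arm", "payload": {
  "motion": [-0.069,-0.03,0,0,0,0,1,0,0,0,0,0,0,1]
}}

```text
time: 14.38
position: [0.495, 0.1148, 0.1394]
tool_rot: [0.833, 0.553, 0.002, -0.0]
ft_force: [2.9, 5.0, -0.7]
grip_width: 0.0179
grip_force: 12.0
```

```bash
python3 -c "
from h import *
st()"
```

```text
t 14.38 turn 1.99 r 60.9 F out -1.6 F tang(+resists: neg) -5.5 Fz -0.7 z 0.1394 w 0.0179
```

Emit:
{"api": "jog_arm", "payload": {
  "motion": [-0.067,-0.034,0,0,0,0,1,0,0,0,0,0,0,1]
}}

```text
time: 14.62
position: [0.4928, 0.1128, 0.1394]
tool_rot: [0.833, 0.553, 0.002, -0.0]
ft_force: [3.5, 5.0, -1.0]
grip_width: 0.0174
grip_force: 12.0
```

```bash
python3 -c "
from h import *
st()"
```

```text
t 14.62 turn 2.038 r 60.9 F out -1.5 F tang(+resists: neg) -5.9 Fz -1.0 z 0.1394 w 0.0174
```

Emit:
{"api": "jog_arm", "payload": {
  "motion": [-0.065,-0.037,0,0,0,0,1,0,0,0,0,0,0,1]
}}

```text
time: 14.88
position: [0.4905, 0.111, 0.1394]
tool_rot: [0.833, 0.553, 0.002, -0.0]
ft_force: [4.1, 5.2, -0.0]
grip_width: 0.0174
grip_force: 12.0
```

```bash
python3 -c "
from h import *
st()"
```

```text
t 14.88 turn 2.087 r 60.9 F out -1.6 F tang(+resists: neg) -6.4 Fz -0.0 z 0.1394 w 0.0174
```

Emit:
{"api": "jog_arm", "payload": {
  "motion": [-0.063,-0.04,0,0,0,0,1,0,0,0,0,0,0,1]
}}

```text
time: 15.12
position: [0.4882, 0.1092, 0.1394]
tool_rot: [0.833, 0.553, 0.002, -0.0]
ft_force: [3.9, 3.9, -1.8]
grip_width: 0.0175
grip_force: 12.0
```

```bash
python3 -c "
from h import *
st()"
```

```text
t 15.12 turn 2.135 r 61.0 F out -0.9 F tang(+resists: neg) -5.4 Fz -1.8 z 0.1394 w 0.0175
```

Emit:
{"api": "jog_arm", "payload": {
  "motion": [-0.03,-0.021,0,0,0,0,1,0,0,0,0,0,0,1]
}}

```text
time: 15.38
position: [0.4872, 0.1085, 0.1395]
tool_rot: [0.833, 0.553, 0.002, -0.0]
ft_force: [3.7, 4.7, -1.3]
grip_width: 0.0177
grip_force: 12.0
```

```bash
python3 -c "
from h import *
st()"
```

```text
t 15.38 turn 2.155 r 61.0 F out -1.9 F tang(+resists: neg) -5.7 Fz -1.3 z 0.1395 w 0.0177
```

Emit:
{"api": "jog_arm", "payload": {
  "motion": [-0.061,-0.044,0,0,0,0,1,0,0,0,0,0,0,1]
}}

```text
time: 15.62
position: [0.4845, 0.1068, 0.1395]
tool_rot: [0.833, 0.553, 0.002, 0.0]
ft_force: [3.1, 5.1, -1.8]
grip_width: 0.0174
grip_force: 12.0
```

```bash
python3 -c "
from h import *
st()"
```

```text
t 15.62 turn 2.206 r 61.0 F out -2.8 F tang(+resists: neg) -5.3 Fz -1.8 z 0.1395 w 0.0174
```

Emit:
{"api": "jog_arm", "payload": {
  "motion": [-0.059,-0.047,0,0,0,0,1,0,0,0,0,0,0,1]
}}

```text
time: 15.88
position: [0.482, 0.1054, 0.1395]
tool_rot: [0.833, 0.553, 0.002, 0.0]
ft_force: [3.6, 5.4, -2.5]
grip_width: 0.0179
grip_force: 12.0
```

```bash
python3 -c "
from h import *
st()"
```

```text
t 15.88 turn 2.254 r 61.0 F out -3.1 F tang(+resists: neg) -5.7 Fz -2.5 z 0.1395 w 0.0179
```

Emit:
{"api": "jog_arm", "payload": {
  "motion": [-0.052,-0.055,0,0,0,0,1,0,0,0,0,0,0,1]
}}

```text
time: 16.12
position: [0.4797, 0.1043, 0.1395]
tool_rot: [0.833, 0.553, 0.003, 0.0]
ft_force: [5.0, 4.8, -1.6]
grip_width: 0.0178
grip_force: 12.0
```

```bash
python3 -c "
from h import *
st()"
```

```text
t 16.12 turn 2.295 r 60.9 F out -2.2 F tang(+resists: neg) -6.6 Fz -1.6 z 0.1395 w 0.0178
```

Emit:
{"api": "jog_arm", "payload": {
  "motion": [-0.053,-0.053,0,0,0,0,1,0,0,0,0,0,0,1]
}}

```text
time: 16.38
position: [0.4779, 0.1034, 0.1395]
tool_rot: [0.833, 0.553, 0.004, 0.001]
ft_force: [7.1, 6.6, -3.3]
grip_width: 0.0173
grip_force: 12.0
```

```bash
python3 -c "
from h import *
st()"
```

```text
t 16.38 turn 2.329 r 61.0 F out -3.1 F tang(+resists: neg) -9.2 Fz -3.3 z 0.1395 w 0.0173
```

Emit:
{"api": "jog_arm", "payload": {
  "motion": [-0.02,-0.023,0,0,0,0,1,0,0,0,0,0,0,1]
}}

```text
time: 16.62
position: [0.4775, 0.1032, 0.1396]
tool_rot: [0.833, 0.553, 0.005, 0.001]
ft_force: [7.9, 7.6, -4.5]
grip_width: 0.0177
grip_force: 12.0
```

```bash
python3 -c "
from h import *
st()"
```

```text
t 16.62 turn 2.336 r 61.0 F out -3.8 F tang(+resists: neg) -10.2 Fz -4.5 z 0.1396 w 0.0177
```

The jaws have firmed up: about 4.5 N over the push level, so roughly 14 N of squeeze. I'll ease off, let go and lift straight up.

Emit:
{"api": "jog_arm", "payload": {
  "motion": [0.027,0.015,0,0,0,0,1,0,0,0,0,0,0,1]
}}

```text
time: 16.88
position: [0.4776, 0.1034, 0.1395]
tool_rot: [0.833, 0.553, 0.003, 0.001]
ft_force: [5.2, 4.2, -2.6]
grip_width: 0.0177
grip_force: 12.0
```

```bash
python3 -c "
from h import *
st()"
```

```text
t 16.88 turn 2.334 r 60.9 F out -1.8 F tang(+resists: neg) -6.4 Fz -2.6 z 0.1395 w 0.0177
```

Emit:
{"api": "jog_arm", "payload": {
  "motion": [0,0,0,0,0,0,0.3,0,0,0,0,0,0,0,0,0,0,0,0,0,-0.3,0,0,0,0,0,0,-0.3]
}}

```text
time: 17.38
position: [0.4739, 0.1021, 0.1388]
tool_rot: [0.833, 0.553, -0.0, -0.0]
ft_force: [-0.5, -0.1, 0.4]
grip_width: 0.0494
grip_force: 0.0
```

```bash
python3 -c "
from h import *
st()"
```

```text
t 17.38 turn 2.397 r 60.7 F out -0.1 F tang(+resists: neg) 0.5 Fz 0.4 z 0.1388 w 0.0494
```

Emit:
{"api": "jog_arm", "payload": {
  "motion": [0,0,-0.4,0,0,0,-0.3,0,0,-0.5,0,0,0,-0.3,0,0,-0.6,0,0,0,-0.3,0,0,-0.7,0,0,0,-0.3,0,0,-0.7,0,0,0,-0.3,0,0,-0.7,0,0,0,-0.3,0,0,0,0,0,0,-0.3]
}}

```text
time: 18.25
position: [0.4757, 0.1022, 0.2848]
tool_rot: [0.833, 0.553, 0.002, 0.001]
ft_force: [-0.5, 0.4, -0.5]
grip_width: 0.0565
grip_force: 0.0
```

Run:
```python
from h import *
st()
print(proj("scene",[[.4776,.1034,.101],[.4776,.1034,.173]]),proj("top",[[.4776,.1034,.101],[.4776,.1034,.173]]))
ims=[]
for n,c in(("scene",(130,190)),("top",(150,180))):
    ims.append(cv2.resize(robot.camera(n)[c[0]:c[0]+100,c[1]:c[1]+100],(400,400),interpolation=cv2.INTER_CUBIC))
cv2.imwrite("pics/s6.png",np.hstack(ims))
```

```text
t 18.25 turn 2.37 r 61.3 F out -0.5 F tang(+resists: neg) 0.3 Fz -0.5 z 0.2848 w 0.0565
[[227.8935958  183.12407158]
 [227.63182327 167.01367306]] [[219.28568885 173.39287682]
 [217.68300169 164.68985732]]
```

View pics/s6.png

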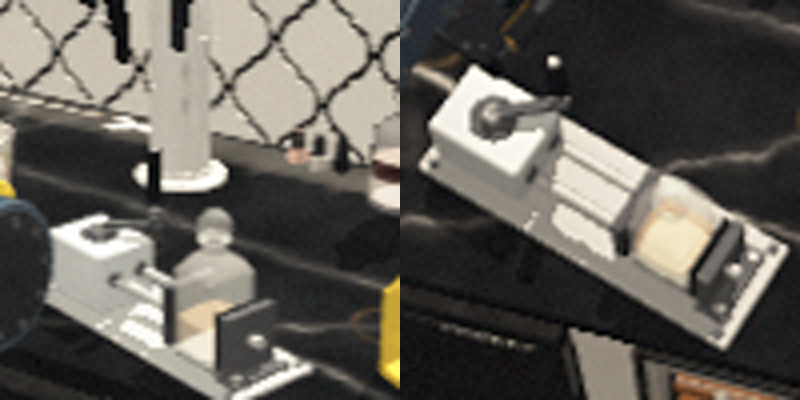

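The handle stands upright, at (155,212) to (153,150) in the scene crop, where it was left. The decanter is upright between both jaws and the gripper is clear above, so I'm handing in.

```bash
python3 -c "
from rig import robot
print(robot.hand_in())"
```

```text
the job is handed in; nothing more can be done
None
```

I've handed the job in with the decanter standing upright between both jaws at an estimated 14 N of squeeze, the crank handle left upright and the gripper clear; the hand-in did not report the judged result.

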